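# Hang the pickle basket to drain and switch off the bath

### The job

The pickle bath has been drained for the night. Lift the parts basket out of the tank by its swinging handle and hang it on the drain stand's hook, hook in the middle of the handle: do not force the stand, and ease the basket down until the hook carries it rather than letting it drop, so that it is left hanging still and level, clear of the tray. Turn the bath's thermostat knob back to the off mark, the long bar of its scale, and leave the jar, the firebrick and the wire spool where they are.

Things in the scene. Friction and masses are not known exactly. Their poses are not given: they have to be found in the camera images.
- bath: Fixed white heated bath, tank 200 (x) by 220 (y) mm outside, steel rim 121 mm high. Origin: on the bench under the tank's middle, z up, front to -x. Opening 160 by 180 mm, inner floor at z = 30 mm, dry. In front a panel slopes at 30 degrees from level from x = -100, z = 115 mm to x = -190, z = 63 mm, with the thermostat and its scale in its middle.
- thermostat (a joint): Thermostat knob angle, rad: 0 = pointer at the off mark (the long thick bar of the scale, straight up the slope), growing clockwise seen from the front; short ticks follow each 0.524 rad. Range -0.7 to 4.7, friction 0.04 N m, no click or stop at off, stays where left. Starts 0.7 to 1.4 from off.
- knob_grip (a point): Point on the knob's axis 28 mm out from the panel, where to grip its bar. z along the axis out of the panel (bath frame: -0.5, 0, 0.866), x along the bar to its pointer end (white line). Black bar 46 mm long, 13 mm thick, 8 to 36 mm out from the panel, on a round skirt 54 mm in diameter and 8 mm high.
- basket: Round open steel slat basket, 108 mm in diameter, 65 mm high, 0.28 to 0.48 kg, empty, standing on the tank floor. Origin: centre of its underside, z up. Its handle's pivots lie at y = +-60 mm, z = 62 mm.
- bail (a joint): Lean of the basket's swinging handle, rad, about the line of its pivots (basket y axis): 0 = upright, positive leans to basket +x, range +-1.2. Light friction (0.01 N m) keeps it where it is left; starts within +-0.6. Lifted by the handle, the basket swings level underneath.
- handle_mid (a point): Middle of the handle's black crossbar, on its centre line at the small peak where the hook belongs, 82 mm from the pivots. z points away from the pivots, y along the bar. Bar 9 mm thick; from 11 to 42 mm either side of the middle it is straight, 74 mm from the pivots; within 11 mm it rises to the peak. 6 mm steel legs run from its ends to the pivots.
- drain_stand: Fixed drain stand: post with a bent 8 mm rod whose end is the hook. Origin: on the bench under the middle of the hook's seat; z up; hook tip to -x, post at x = 112 mm. Tray foot x -80 to 140 mm, 150 mm wide, lip 16 mm high. The rod telescopes and is clamped at a height not measured: seat centre line 190 to 260 mm above the bench. Feel for it (touch at 40 mm/s or slower) or look.
- hook_foot (a point): Point on the bench 65 mm behind the drain stand's origin, under the middle of the rod's level arm; same axes. Rod centre line against the seat's, at stand x: arm 8 mm higher from x = 98 to 34 mm; seat level from 16 to -10 mm; then the upturned tip, 24 mm higher at x = -26 mm (its round top 28 mm). The tip is the highest part.
- jar: Bystander: whitish plastic jar with a blue lid, 72 mm in diameter, 85 mm high, between the bath and the stand, beyond them; origin under its middle.
- firebrick: Bystander: pale pinkish firebrick 120 by 75 by 50 mm, lying to the left of the work; origin under its middle.
- wire_spool: Bystander: wire spool, 60 mm in diameter, 34 mm high, to the right of the work; origin under its middle.
Things that resemble listed ones, but are neither listed nor needed, are in the scene too. Of the things shaped like the basket, the steel one is meant.

How it is judged:
At the end, for the whole second after the job is handed in: The hook carries the basket: handle middle over the seat (22 mm to the tip side, 25 mm to the post side, 20 mm sideways), underside over 30 mm above the bench, level within 0.2 rad, still (under 0.03 m/s, 0.25 rad/s); thermostat within 0.12 rad of the off mark (contact force between basket and drain_stand above 1 N and x of handle_mid in the frame of drain_stand between -0.022 and 0.025 m and y of handle_mid in the frame of drain_stand between -0.02 and 0.02 m and height (world z) of basket above 0.03 m and angle between basket's own z axis and vertical below 0.2 rad and linear speed of basket below 0.03 m/s and angular speed of basket below 0.25 rad/s and value of joint thermostat between -0.12 and 0.12 rad); the robot touches nothing.
It fails at once if the basket is let go so that it falls (faster than 0.4 m/s with no finger on it) (linear speed of basket above 0.4 m/s and contact force between basket and the fingers below 0.05 N).
It fails at once if the drain stand or its hook is pressed or knocked with more than 80 N (contact force between drain_stand and anything else above 80 N).
It fails at once if the jar, firebrick or wire spool is moved by more than 30 mm (distance of any of jar, firebrick, wire_spool from where it was at the start of the episode above 0.03 m).
It also fails if it takes over 72 s, if anything falls off the work surface, if the arm or the gripper's body presses on something with over 40 N, if the wrist force passes 120 N, or if a joint passes its speed limit or range.

### The arm

A 7-joint arm with a two-finger parallel gripper is mounted at the origin on the work surface. World frame = base frame: x ahead of the robot, y to its left, z up, the work surface at z = 0. Lengths are in m, angles in rad, forces in N, time in s.
With the tool pointing down it reaches from about 0.425 to 0.925 m from the base axis. Payload 6.8 kg.
Tool frame: the origin (TCP) lies midway between the tips of the shut fingers; the grasp point (between the pads) lies 19 mm behind it; z points along the fingers, y is the direction in which the jaws open and shut (so a half turn about z gives the same grasp; the last joint's range is limited). The gripper opens to 85 mm and grips with 20 to 120 N. Pads are 22 mm wide; open, the fingers measure 114 mm over their backs; the gripper's body (76 mm by 85 mm) begins 54 mm behind the grasp point. The pads swing forward as they close: fully open they stand 13 mm farther back than shut.
Start: joints at [1.019, 0.477, 0.022, 1.555, -0.011, 1.109, -0.083], TCP at [0.29, -0.61, 0.231] pointing down, gripper open.
Joint ranges: [-2.96, 2.96], [-0.34, 2.1], [-1.41, 1.46], [0.24, 2.44], [-1.37, 4.51], [0.17, 1.92], [-2.96, 2.96]. Speed limits (rad/s): [2.39, 2.39, 3.14, 3.14, 3.14, 3.14, 3.14].

### API

Orientations are given as a unit quaternion [w, x, y, z].
In Python, from station import bot, vision gives the robot as it stands.
- The arm moves only by the tool move_arm, never from a script. Its argument "increments" is text: rows parted by semicolons, each of 7 numbers parted by spaces: the opening, from 0 (shut) to 1 (fully open), then the shift along the world's x, y, z in mm, then the turn, a rotation vector about the world's x, y, z in rad. In form: grip x y z rx ry rz; .... A call has exactly 8 rows; each row shifts and turns the commanded pose from where the row before left it; what a row does not reach is not made up. A row lasts 1/8 s, in which the tool goes at most 62.5 mm and 10.7 degrees, less where a joint would pass 70% of its speed; a pose out of reach is approached as far as the arm can. A call with a gripper value outside its range is refused whole. The fingers move at their own pace and stop on an object; "newtons" is the grip in N (left out, the last holds). Time passes only in rows, so rows that do not move let the fingers close, or fill a call up. It gives the time, the measured TCP pose, the force and the opening at its end, in the units of the state.
- bot.get_obs(): the state, without advancing time (a new reading comes with each control period).
- vision.read_camera(name): name is "side" or "top" or "wrist"; returns (picture, depth): 480x640x3 uint8, red, green, blue; 480x640 float32, m along the optical axis (not along the pixel's ray), 0 where there is no reading.
- vision.calibration(name): a dict with "fx", "fy", "cx", "cy" (pixels), "R" (3x3) and "t" (3): a world point X has camera coordinates R X + t; the wrist camera has in their place "hand_eye" (4x4, takes a point from camera to tool coordinates, whose origin is the TCP and whose axes are the flange's). Camera axes: x right, y down, z forward; pixel columns grow to the right and rows downward; lengths in m; the calibration is good to about 2 mm. A picture is of the moment at which its call begins: read the wrist's pose just before it. calibration takes no time and is no camera call.
- bot.hand_in(): hands the job in, once; it reports no verdict.
The state is a dict: "t": time; "q": joint angles; "joint_vel": joint speeds; "joint_torque": joint torques, N m; "eef_pos": TCP position; "tool_rot": TCP orientation; "contact_force": force on the tool from outside, world axes, zero at the start; "torque": the same for the moment, N m; "gripper_width": opening from 0.0 (shut) to 1.0 (fully open).
Only numpy, scipy, OpenCV 4.12 (cv2) and the standard library are available. Lean on these libraries where they do the work, as an engineer would, in place of code of your own. Each camera call takes 0.05 s, during which the arm holds its last target.

## Working session

There is one attempt and no reset: what is moved stays moved. The work goes in short steps, Python scripts to look and compute and a tool call to move; the robot and the scene stay as the last step left them, time stands still between calls to the robot, and variables do not carry over. Pictures are saved under pics/ and viewed, and the job is handed in when it is done.

Besides the shell and the picture viewer there is one more tool, called after "Request:" by a JSON object that holds its "op" and its "data", one argument or row to a line. move_arm: Moves the arm, as the interface text tells. Its arguments: {"type":"object","properties":{"increments":{"type":"string"},"newtons":{"type":"number"}},"required":["increments"]}

```bash
ls; mkdir -p pics; cat > h.py <<'E'
import numpy as np,cv2
from station import bot,vision
def snap(n,f):
    o=bot.get_obs(); im,d=vision.read_camera(n); c=vision.calibration(n)
    cv2.imwrite(f'pics/{f}.png',im[:,:,::-1]); np.savez(f'pics/{f}.npz',im=im,d=d,p=o['eef_pos'],q=o['tool_rot'],**c)
def load(f): return np.load(f'pics/{f}.npz')
def R(q):
    from scipy.spatial.transform import Rotation as r
    return r.from_quat(np.roll(q,-1)).as_matrix()
def cam2w(z,pc):
    if 'hand_eye' in z: 
        pt=z['hand_eye'][:3,:3]@pc+z['hand_eye'][:3,3]; return R(z['q'])@pt+z['p']
    return z['R'].T@(pc-z['t'])
def px(z,u,v,d=None):
    if d is None:
        w=z['d'][v-1:v+2,u-1:u+2]; w=w[w>0]; d=np.median(w) if len(w) else np.nan
    return cam2w(z,np.array([(u-z['cx'])/z['fx']*d,(v-z['cy'])/z['fy']*d,d]))
def cloud(z):
    v,u=np.mgrid[:480,:640]; d=z['d']; P=np.stack([(u-z['cx'])/z['fx']*d,(v-z['cy'])/z['fy']*d,d],-1)
    if 'hand_eye' in z:
        P=P@z['hand_eye'][:3,:3].T+z['hand_eye'][:3,3]; P=P@R(z['q']).T+z['p']
    else: P=(P-z['t'])@z['R']
    P[d<=0]=np.nan; return P
def proj(z,X):
    p=z['R']@X+z['t']; return z['fx']*p[0]/p[2]+z['cx'],z['fy']*p[1]/p[2]+z['cy']
def crop(f,u0,v0,u1,v1,s,o):
    im=cv2.imread(f'pics/{f}.png')[v0:v1,u0:u1]; cv2.imwrite(f'pics/{o}.png',cv2.resize(im,None,fx=s,fy=s,interpolation=cv2.INTER_CUBIC))
E
python3 -c "
from h import *
o=bot.get_obs();print(o)
snap('side','s0');snap('top','t0')"
```

```text
pics
{'t': 0.0, 'q': array([ 1.01885873,  0.47781749,  0.02235267,  1.5564019 , -0.011525  ,
        1.10929218, -0.08308382]), 'joint_vel': array([ 0.001928  ,  0.00076891,  0.00037068,  0.00047859,  0.00108926,
       -0.00285205,  0.00057149]), 'joint_torque': array([ 1.23632843e-03, -5.96445072e+01,  1.60808645e+00, -2.81194943e+01,
        1.23282822e-02,  9.14891105e-03, -2.35823717e-05]), 'eef_pos': array([ 0.28959619, -0.60909485,  0.23033522]), 'tool_rot': array([-8.58740843e-04,  9.75474802e-01,  2.20109312e-01, -2.53577147e-04]), 'contact_force': array([ 0.25396216, -0.66997992,  0.42799542]), 'torque': array([-0.00363592, -0.03703678,  0.0271978 ]), 'gripper_width': 0.9989499705953379}
```

View pics/s0.png

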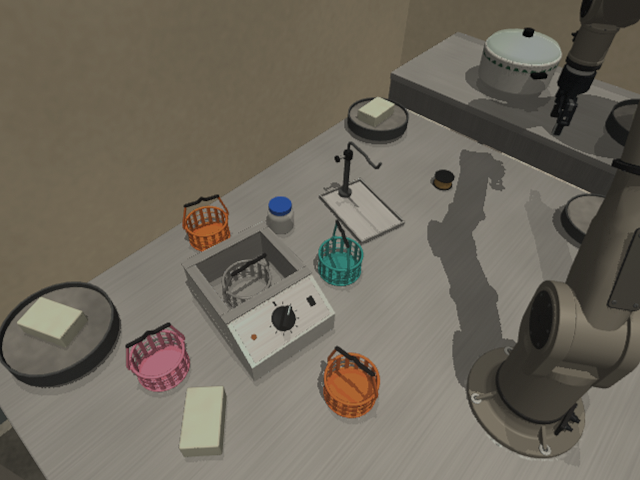

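View pics/t0.png

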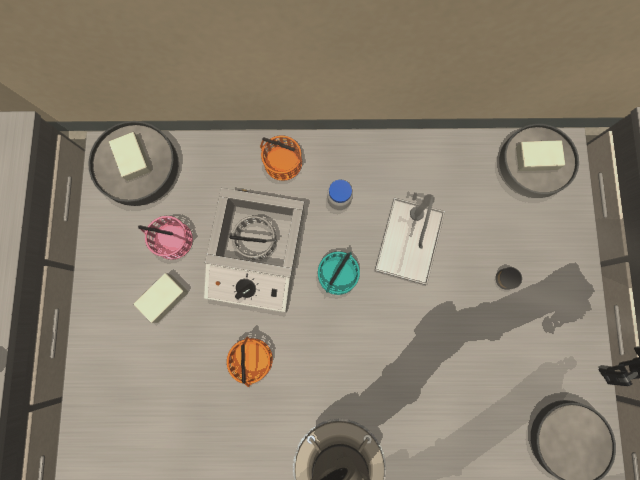

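Basket-like things in the top view are orange (282,157), pink (169,238), teal (339,272), orange (249,360), and the steel one in the tank (255,235). I choose the steel one and check it close up.

```bash
python3 -c "
from h import *
crop('t0',195,180,315,315,5,'t0a');crop('t0',365,180,455,295,5,'t0b');crop('s0',180,220,340,380,4,'s0a');crop('s0',310,130,410,245,5,'s0b')
z=load('t0');P=cloud(z)
print(z['fx'],z['t'],z['R'])
for n,u,v in [('jar',340,190),('bench',330,330),('teal',339,272)]: print(n,px(z,u,v))
a=cv2.imread('pics/t0a.png');b=cv2.imread('pics/t0b.png');h=min(len(a),len(b))
"
```

```text
438.51285449722883 [0.04756493 0.5827474  1.15414409] [[-0.00513749 -0.99997906 -0.00393622]
 [-0.98484751  0.00574202 -0.17332749]
 [ 0.17334646  0.00298611 -0.98485638]]
jar [ 0.73361059 -0.00749068  0.08582226]
bench [0.35720355 0.02170572 0.00099139]
teal [ 5.02507925e-01 -6.81413383e-05  1.38772982e-01]
```

View pics/t0a.png

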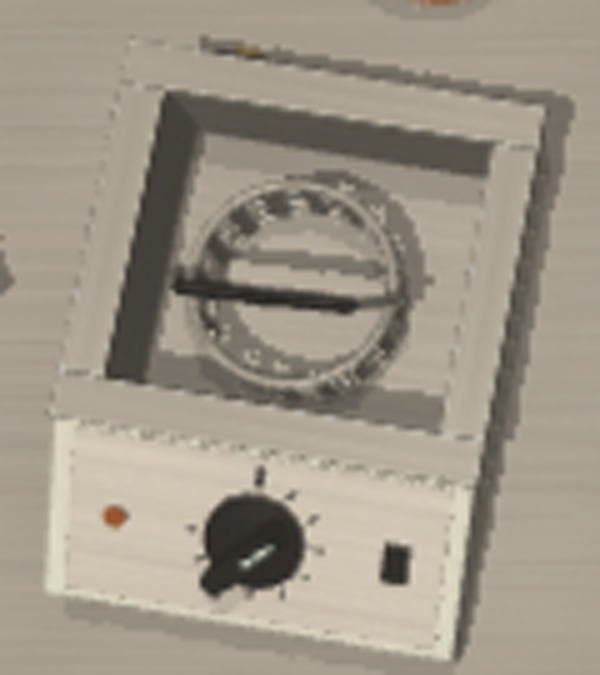

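View pics/t0b.png

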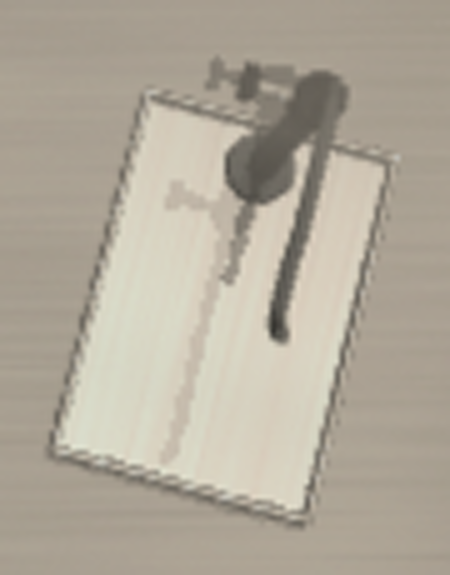

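View pics/s0a.png

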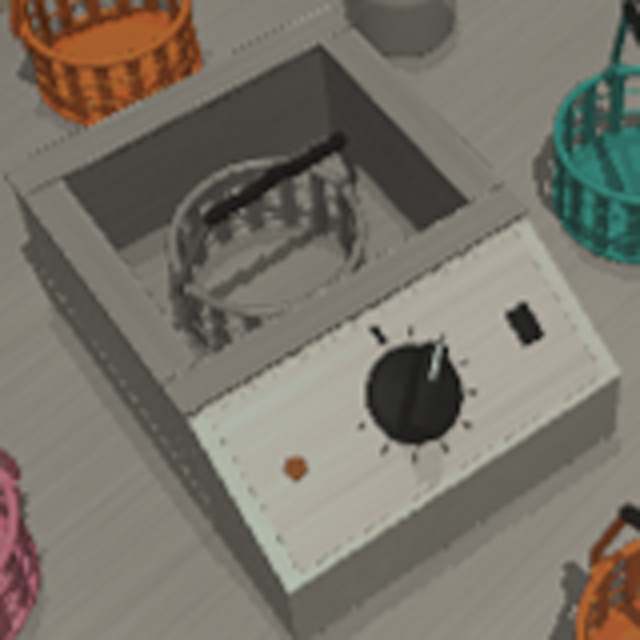

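View pics/s0b.png

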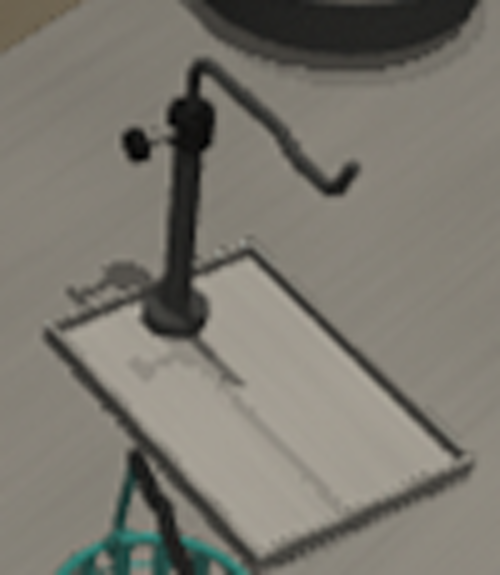

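```bash
python3 -c "
from h import *
for f in ['t0','s0']:
    z=load(f);P=cloud(z).reshape(-1,3);im=z['im'].reshape(-1,3)
    ok=(P[:,2]>.113)&(P[:,2]<.128)&(P[:,0]>.42)&(P[:,0]<.78)&(P[:,1]>.08)&(P[:,1]<.36)
    Q=P[ok]; 
    n,l,st,c=cv2.connectedComponentsWithStats(ok.reshape(480,640).astype(np.uint8)); k=1+np.argmax(st[1:,4]); Q=P[(l==k).ravel()]
    r=cv2.minAreaRect((Q[:,:2]*1000).astype(np.float32)); print(f,'rim',r,np.median(Q[:,2]),len(Q))
    # panel
    c=np.array(r[0])/1000
    # tray
    ok=(P[:,2]>.0025)&(P[:,2]<.03)&(P[:,0]>.4)&(P[:,0]<.8)&(P[:,1]>-.33)&(P[:,1]<-.06)
    n,l,st,cc=cv2.connectedComponentsWithStats(ok.reshape(480,640).astype(np.uint8)); k=1+np.argmax(st[1:,4]); Q=P[(l==k).ravel()]
    print(f,'tray',cv2.minAreaRect((Q[:,:2]*1000).astype(np.float32)),len(Q))
    ok=(P[:,2]>.12)&(P[:,2]<.4)&(P[:,0]>.45)&(P[:,0]<.85)&(P[:,1]>-.35)&(P[:,1]<-.06)
    Q=P[ok];Q=Q[np.argsort(Q[:,0])]
    print('rod',len(Q));print(np.round(Q[::max(1,len(Q)//45)]*1000).astype(int).tolist())
    # handle
    ok=(im.max(1)<60)&(P[:,2]>.08)&(P[:,2]<.2)&(P[:,0]>.5)&(P[:,0]<.75)&(P[:,1]>.09)&(P[:,1]<.34)
    Q=P[ok];Q=Q[np.argsort(Q[:,1])];print('bar',len(Q));print(np.round(Q[::max(1,len(Q)//30)]*1000).astype(int).tolist())
"
```

```text
t0 rim ((607.1348266601562, 218.66639709472656), (224.70559692382812, 215.52696228027344), 79.99283599853516) 0.12166523951000631 2815
t0 tray ((604.057861328125, -208.70291137695312), (182.32447814941406, 256.6933288574219), 72.47953033447266) 3855
rod 309
[[549, -192, 216], [554, -190, 215], [560, -193, 210], [568, -197, 194], [572, -197, 198], [575, -195, 195], [580, -198, 194], [585, -200, 197], [590, -203, 195], [592, -203, 195], [597, -203, 198], [600, -203, 195], [604, -208, 197], [608, -207, 203], [613, -207, 203], [616, -210, 201], [620, -207, 203], [625, -209, 205], [628, -210, 201], [634, -218, 199], [638, -213, 203], [643, -213, 203], [646, -216, 201], [650, -216, 202], [654, -218, 207], [658, -219, 201], [663, -219, 202], [667, -224, 204], [672, -226, 207], [673, -223, 147], [675, -222, 161], [676, -228, 201], [677, -222, 151], [679, -229, 165], [680, -222, 161], [681, -218, 148], [682, -224, 163], [683, -217, 151], [684, -219, 165], [685, -225, 180], [686, -216, 156], [687, -193, 154], [688, -192, 159], [690, -227, 163], [691, -190, 160], [691, -216, 157], [692, -206, 1
[... 1696 characters left out ...]
-223, 160], [687, -207, 150], [687, -195, 153], [688, -205, 155], [690, -193, 157], [690, -203, 154], [692, -230, 159], [694, -219, 161], [695, -225, 160], [700, -193, 155]]
bar 369
[[674, 117, 109], [658, 120, 90], [649, 121, 98], [647, 122, 104], [638, 123, 108], [631, 125, 93], [619, 126, 96], [625, 128, 89], [607, 129, 81], [609, 130, 85], [597, 131, 92], [587, 133, 105], [586, 134, 111], [567, 136, 102], [561, 139, 113], [547, 141, 83], [590, 170, 102], [582, 178, 134], [580, 188, 151], [578, 194, 169], [579, 201, 167], [579, 208, 167], [579, 217, 163], [579, 227, 173], [581, 235, 169], [582, 240, 165], [586, 245, 166], [582, 252, 163], [585, 260, 166], [585, 265, 168], [587, 273, 161]]
```

```bash
python3 -c "
from h import *
from scipy.optimize import least_squares
for f in ['t0','s0']:
    z=load(f);P=cloud(z).reshape(-1,3);im=z['im'].reshape(-1,3).astype(int)
    zr={'t0':.1217,'s0':.1197}[f]
    ok=(abs(P[:,2]-zr)<.004)&(P[:,0]>.45)&(P[:,0]<.78)&(P[:,1]>.08)&(P[:,1]<.36)
    n,l,st,c=cv2.connectedComponentsWithStats(ok.reshape(480,640).astype(np.uint8)); k=1+np.argmax(st[1:,4]); Q=P[(l==k).ravel()]
    a=np.radians(-10.0)
    x=Q[:,0]*np.cos(a)+Q[:,1]*np.sin(a); y=-Q[:,0]*np.sin(a)+Q[:,1]*np.cos(a)
    def edges(s): return np.percentile(s,[.5,99.5])*1000
    print(f,'x',edges(x),'y',edges(y))
    ex=edges(x);ey=edges(y); cx=ex[1]-100;cy=ey.mean(); print('centre',cx*np.cos(a)-cy*np.sin(a),cx*np.sin(a)+cy*np.cos(a))
    # basket rim: z ~95, steel
    ok=(P[:,2]>.088)&(P[:,2]<.102)&(np.hypot(P[:,0]-.600,P[:,1]-.226)<.075)
    Q=P[ok]*1000
    r=least_squares(lambda p:np.hypot(Q[:,0]-p[0],Q[:,1]-p[1])-54,[600,226],loss='soft_l1',f_scale=3).x; print('basket',r,len(Q))
    # panel normal & knob
    c=np.array([.607,.219]);b=np.array([np.cos(a),np.sin(a)]); 
"
python3 -c "
from h import *
print(vision.calibration('wrist')['hand_eye'].round(3), vision.calibration('wrist')['fx'])"

```

```text
t0 x [463.49138687 666.71510888] y [208.93720798 432.14396706]
centre 613.7667218701259 217.26180983407028
basket [604.38595985 225.42424678] 280
s0 x [460.6468666  665.36488605] y [211.00056432 433.90973801]
centre 612.7694724426314 219.38175068707815
basket [602.21414323 228.22664837] 310
[[-0.002 -0.95  -0.312  0.078]
 [ 1.    -0.002  0.     0.   ]
 [-0.001 -0.312  0.95  -0.142]
 [ 0.     0.     0.     1.   ]] 369.49345121248666
```

Request:
{"op": "move_arm", "data": {
  "increments": "1 15 60 12 0 0 0.0; 1 15 60 12 0 0 0.05; 1 15 60 12 0 0 0.05; 1 15 60 12 0 0 0.05; 1 15 60 12 0 0 0.05; 1 15 60 12 0 0 0.05; 1 15 60 12 0 0 0; 1 0 60 12 0 0 0"
}}

```text
t: 1.1
eef_pos: [0.3944, -0.1307, 0.3269]
tool_rot: [-0.0, 0.94, 0.34, 0.0]
contact_force: [0.5, 0.9, 1.1]
gripper_width: 1.0
```

```bash
cat >> h.py <<'E'
from scipy.spatial.transform import Rotation as Ro
a=np.radians(-10.0); Bx=np.array([np.cos(a),np.sin(a),0]);By=np.array([-np.sin(a),np.cos(a),0]);Bz=np.array([0,0,1.])
N=-.5*Bx+.866*Bz; U=.866*Bx+.5*Bz
BC=np.array([.611,.2185,0]); KB=BC-.145*Bx+.089*Bz
def knobR(th):
    x=-(np.cos(th)*U-np.sin(th)*By); zt=-N; return np.stack([x,np.cross(zt,x),zt],1)
def plan(pos,Rt,n,scale=1):
    o=bot.get_obs(); R0=R(o['tool_rot']); rv=Ro.from_matrix(Rt@R0.T).as_rotvec()
    print('rows',n,'d',((pos-o['eef_pos'])*1000/n).round(1),'rv',(rv/n).round(4),'deg/row',np.degrees(np.linalg.norm(rv))/n,'q',o['q'].round(2))
E
python3 -c "
from h import *
print(KB,N)
plan(KB+.120*N,knobR(1.05),8)
plan(KB+.120*N,knobR(1.05),10)"
```

```text
[0.46820288 0.24367899 0.089     ] [-0.49240388  0.08682409  0.866     ]
rows 8 d [  1.8  48.1 -16.7] rv [-0.0493 -0.0492  0.1491] deg/row 9.428425650084856 q [ 0.52 -0.03 -0.34  1.98 -0.01  1.19 -0.69]
rows 10 d [  1.5  38.5 -13.4] rv [-0.0394 -0.0394  0.1193] deg/row 7.542740520067885 q [ 0.52 -0.03 -0.34  1.98 -0.01  1.19 -0.69]
```

Request:
{"op": "move_arm", "data": {
  "increments": "1 2 48 -10 -0.049 -0.049 0.149; 1 2 48 -15 -0.049 -0.049 0.149; 1 2 48 -17 -0.049 -0.049 0.149; 1 2 48 -17 -0.049 -0.049 0.149; 1 2 48 -18 -0.049 -0.049 0.149; 1 2 48 -18 -0.049 -0.049 0.149; 1 2 48 -18 -0.049 -0.049 0.149; 1 2 48 -20 -0.049 -0.049 0.149"
}}

```text
t: 2.1
eef_pos: [0.4102, 0.2526, 0.1936]
tool_rot: [0.234, 0.554, 0.791, 0.111]
contact_force: [0.6, -0.4, -0.8]
gripper_width: 1.001
```

```bash
python3 -c "
from h import *
plan(KB+.120*N,knobR(1.05),8)
snap('wrist','w1')"
```

```text
rows 8 d [-0.1  0.2 -0.1] rv [-0.0001  0.0001 -0.0003] deg/row 0.02051365713292072 q [-0.08  0.21 -1.    2.26  0.98  0.84 -1.41]
```

View pics/w1.png

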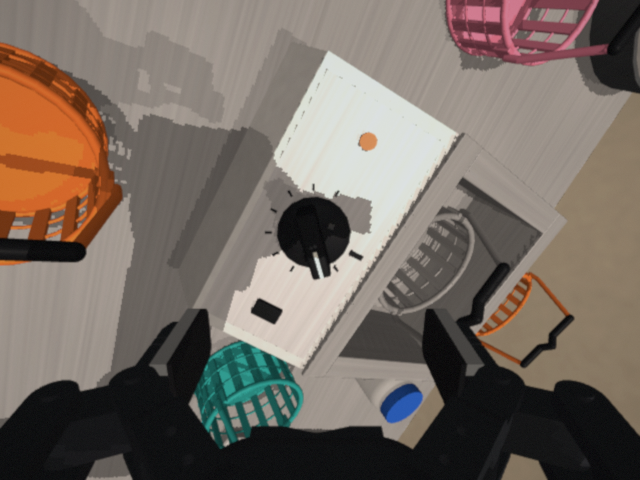

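```bash
python3 -c "
from h import *
crop('w1',250,170,390,290,5,'w1a')"
```

```text
(no output)
```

View pics/w1a.png

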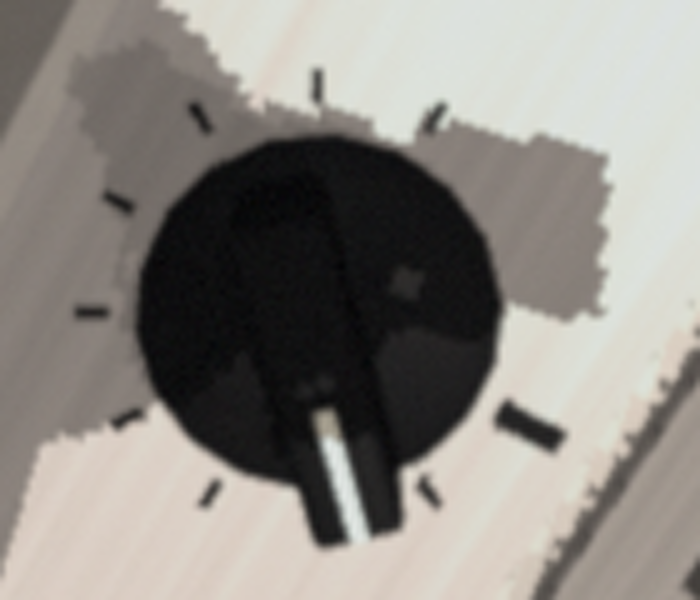

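```bash
cat > k.py <<'E'
from h import *
from scipy.optimize import least_squares
def onplane(z,u,v,h):
    o=cam2w(z,np.zeros(3)); d=cam2w(z,np.array([(u-z['cx'])/z['fx'],(v-z['cy'])/z['fy'],1]))-o
    s=((KB+h*N-o)@N)/(d@N); X=o+s*d-KB; return np.array([X@U,-X@By])*1000  # up-slope, right
E
python3 -c "
from k import *
z=load('w1'); c=lambda p:(250+p[0]/5,170+p[1]/5)
T=np.array([onplane(z,*c(p),0) for p in [(317,85),(200,117),(119,201),(92,312),(126,418),(210,493),(429,491),(434,117)]])
r=least_squares(lambda p:np.hypot(T[:,0]-p[0],T[:,1]-p[1])-p[2],[0,0,36]).x
print('ring',r); g=lambda w:np.arctan2(w[1],w[0])
print('ticks',[round(g(t-r[:2]),3) for t in T])
off=onplane(z,*c((531,428)),0)-r[:2]; print('off',off,g(off))
A=onplane(z,*c((325,410)),36)-r[:2];B=onplane(z,*c((358,543)),36)-r[:2]; print('ptr',A,B,g(B),g(B-A))
# depth-based check of panel height
P=cloud(z);m=[(P[int(v),int(u)]-KB)@N*1000 for u,v in [(300,160),(330,170),(370,220),(290,300),(390,190),(350,290)]];print(m)
"
```

```text
ring [-1.57715095  4.2313922  33.63605725]
ticks [np.float64(-2.094), np.float64(-2.618), np.float64(-3.14), np.float64(2.614), np.float64(2.091), np.float64(1.566), np.float64(0.518), np.float64(-1.571)]
off [37.29231486  0.04183714] 0.001121869737698419
ptr [ -6459.10335776 -11469.57335557] [ -8547.73822264 -13711.81147713] -2.1282334836021555 -2.320742307845333
[np.float64(1.834697622210875), np.float64(1.7147086831219769), np.float64(1.4226170238451148), np.float64(1.3377199433418654), np.float64(0.9847522090204396), np.float64(0.17767504606093548)]
```

```bash
python3 -c "
from k import *
z=load('w1'); c=lambda p:(250+p[0]/5,170+p[1]/5); g=lambda w:np.arctan2(w[1],w[0]); r=np.array([-1.58,4.23])
A=onplane(z,*c((325,410)),.036)-r;B=onplane(z,*c((358,543)),.036)-r; print('ptr',A,B,g(B),g(B-A))"
cat >> h.py <<'E'
KB=KB-.0016*U-.0042*By+.001*N
E
python3 -c "
from h import *
for th in (1.0,1.05,1.1): plan(KB+.015*N,knobR(th),8)"
```

```text
ptr [2.26454246 1.62786906] [15.51562488 15.85346811] 0.7961676864229698 0.8208503457444604
rows 8 d [  6.3  -2.3 -11.1] rv [-0.0035  0.0002  0.0031] deg/row 0.2698335643406178 q [-0.09  0.22 -1.    2.26  0.99  0.84 -1.42]
rows 8 d [  6.3  -2.3 -11.1] rv [-0.0004 -0.0003 -0.0023] deg/row 0.13450429872145794 q [-0.09  0.22 -1.    2.26  0.99  0.84 -1.42]
rows 8 d [  6.3  -2.3 -11.1] rv [ 0.0026 -0.0008 -0.0077] deg/row 0.46886344587352297 q [-0.09  0.22 -1.    2.26  0.99  0.84 -1.42]
```

```bash
python3 -c "
from h import *
plan(KB+.016*N,knobR(.815),8)
o=bot.get_obs();Rt=knobR(.815)
print('turn rv/row for -.815 in 6 :',(-.815/6)*(-N))"
```

```text
rows 8 d [  6.2  -2.3 -11. ] rv [-0.0149  0.0021  0.0232] deg/row 1.5827878252701943 q [-0.09  0.22 -1.    2.26  0.99  0.84 -1.42]
turn rv/row for -.815 in 6 : [-0.06688486  0.01179361  0.11763167]
```

Request:
{"op": "move_arm", "data": {
  "increments": "0.5 6 -2.3 -11 -0.015 0.002 0.023; 0.5 6 -2.3 -11 -0.015 0.002 0.023; 0.5 6.3 -2.3 -11 -0.015 0.002 0.023; 0.5 6.3 -2.3 -11 -0.015 0.002 0.023; 0.5 6.3 -2.3 -11 -0.015 0.002 0.023; 0.5 6.3 -2.3 -11 -0.015 0.002 0.023; 0.5 6.2 -2.3 -11 -0.015 0.002 0.023; 0.5 6.2 -2.3 -11 -0.015 0.002 0.023",
  "newtons": 25
}}

```text
t: 3.15
eef_pos: [0.4597, 0.2321, 0.1051]
tool_rot: [0.249, 0.467, 0.845, 0.078]
contact_force: [-0.5, 0.6, -0.3]
gripper_width: 0.504
```

```bash
python3 -c "
from h import *
plan(KB+.016*N,knobR(.815),8)
snap('wrist','w2')"
```

```text
rows 8 d [-0.2  1.1 -0.3] rv [0.0005 0.0004 0.0027] deg/row 0.1570857189609757 q [-0.14  0.45 -0.87  2.28  1.32  0.83 -1.44]
```

View pics/w2.png

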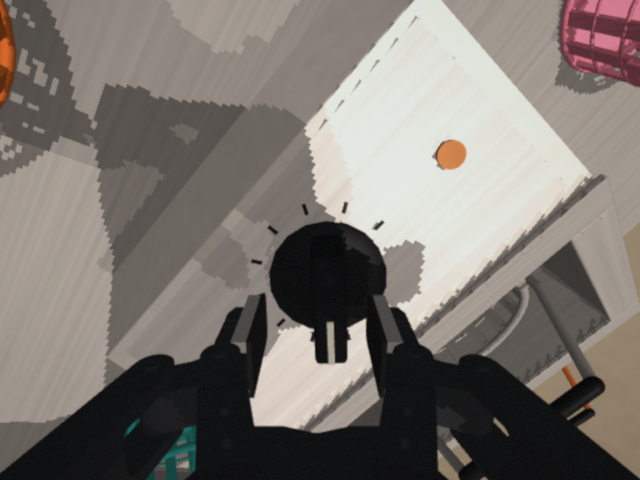

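```bash
python3 -c "
from h import *
print(KB+.016*N)
for i in range(2):
  plan(KB+.016*N,knobR(.815),1)
  print(bot.get_obs()['eef_pos'],bot.get_obs()['t'],R(bot.get_obs()['tool_rot']).T@(KB+.016*N-bot.get_obs()['eef_pos'])*1000)"
```

```text
[0.45773814 0.24125941 0.102922  ]
rows 1 d [-2.2 10.1 -1. ] rv [0.0053 0.0017 0.0217] deg/row 1.285325831041837 q [-0.14  0.45 -0.86  2.28  1.33  0.83 -1.44]
[0.45995272 0.23113629 0.1039541 ] 3.2 [ 9.71314992  3.54785638 -1.23070944]
rows 1 d [-2.2 10.1 -1. ] rv [0.0053 0.0017 0.0217] deg/row 1.285325831041837 q [-0.14  0.45 -0.86  2.28  1.33  0.83 -1.44]
[0.45995272 0.23113629 0.1039541 ] 3.2 [ 9.71314992  3.54785638 -1.23070944]
```

Request:
{"op": "move_arm", "data": {
  "increments": "0.5 0 0 0 0 0 0; 0.5 -1 5 -0.5 0.003 0.001 0.01; 0.5 -1 5 -0.5 0.002 0.001 0.01; 0.5 0 0 0 0 0 0; 0.5 0 0 0 0 0 0; 0.5 0 0 0 0 0 0; 0.5 0 0 0 0 0 0; 0.5 0 0 0 0 0 0"
}}

```text
t: 4.2
eef_pos: [0.4576, 0.2426, 0.1046]
tool_rot: [0.246, 0.459, 0.849, 0.083]
contact_force: [0.2, 0.9, 0.6]
gripper_width: 0.504
```

```bash
python3 -c "
from h import *
o=bot.get_obs();print(o['joint_vel'].round(3))
plan(KB+.016*N,knobR(.815),1)
print(o['eef_pos'],o['t'],R(o['tool_rot']).T@(KB+.016*N-o['eef_pos'])*1000)
snap('wrist','w3');o=bot.get_obs();print(o['eef_pos'])
crop('w3',200,180,440,380,3,'w3a')"
```

```text
[-0.001  0.002  0.002 -0.001  0.    -0.002  0.002]
rows 1 d [ 0.1 -1.3 -1.7] rv [-0.0019  0.0017  0.0014] deg/row 0.16687043846676003 q [-0.15  0.45 -0.87  2.28  1.33  0.83 -1.44]
[0.45763796 0.24256954 0.10463936] 4.2 [-0.53388725 -1.29408828  1.64806634]
[0.45760416 0.2426201  0.104617  ]
```

View pics/w3a.png

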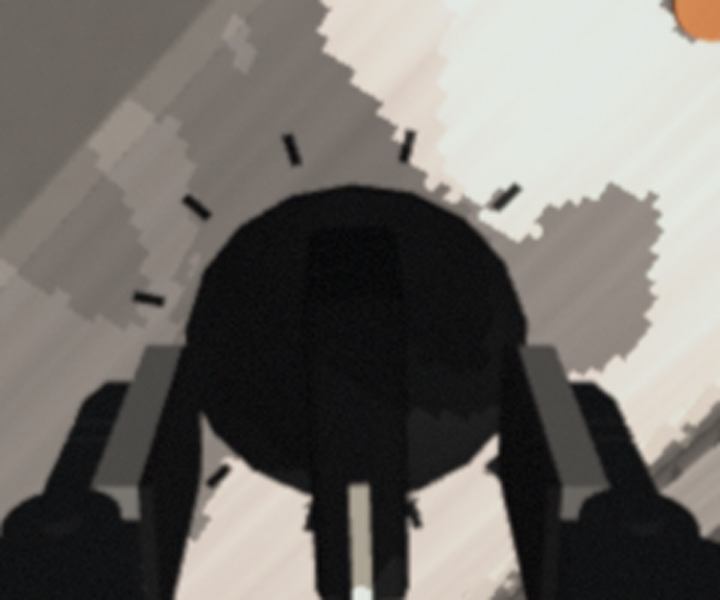

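Request:
{"op": "move_arm", "data": {
  "increments": "0 0 -1 -1 0 0 0; 0 0 0 0 0 0 0; 0 0 0 0 0 0 0; 0 0 0 0 -0.067 0.012 0.118; 0 0 0 0 -0.067 0.012 0.118; 0 0 0 0 -0.067 0.012 0.118; 0 0 0 0 -0.067 0.012 0.118; 0 0 0 0 -0.067 0.012 0.118",
  "newtons": 30
}}

```text
t: 5.25
eef_pos: [0.4593, 0.2428, 0.1047]
tool_rot: [0.26, 0.147, 0.954, -0.004]
contact_force: [5.4, 3.3, 1.0]
gripper_width: 0.141
```

Request:
{"op": "move_arm", "data": {
  "increments": "0 0 0 0 -0.067 0.012 0.118; 0 0 0 0 0 0 0; 0 0 0 0 0 0 0; 0 0 0 0 0 0 0; 0 0 0 0 0 0 0; 0 0 0 0 0 0 0; 0 0 0 0 0 0 0; 0 0 0 0 0 0 0"
}}

```text
t: 6.25
eef_pos: [0.4593, 0.2429, 0.1047]
tool_rot: [0.259, 0.084, 0.962, -0.021]
contact_force: [6.2, 2.9, 0.4]
gripper_width: 0.145
```

```bash
python3 -c "
from h import *
o=bot.get_obs();print(o['joint_vel'].round(3))
plan(KB+.016*N,knobR(0),1)
print(o['eef_pos'],o['t'],o['contact_force'],R(o['tool_rot']).T@(KB+.016*N-o['eef_pos'])*1000)
snap('wrist','w4')"
```

```text
[ 0.     0.001  0.001  0.001 -0.     0.    -0.   ]
rows 1 d [-1.5 -1.6 -1.8] rv [-0.0035  0.002  -0.0014] deg/row 0.24312717274890092 q [-0.12  0.46 -0.9   2.27  1.34  0.84 -0.62]
[0.45926426 0.24289239 0.10472107] 6.25 [6.21501946 2.9292303  0.37800217] [ 1.95562368 -1.87817602  0.93825389]
```

View pics/w4.png

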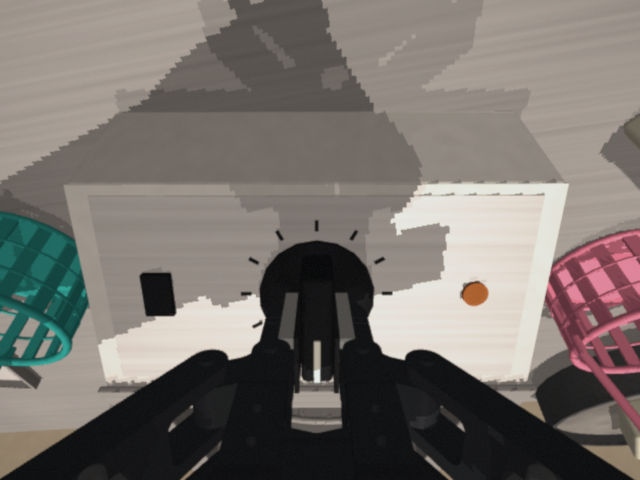

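Request:
{"op": "move_arm", "data": {
  "increments": "0.6 0 0 0 0 0 0; 0.6 0 0 0 0 0 0; 0.6 0 0 0 0 0 0; 0.6 -8 1 14 0 0 0; 0.6 -12 2 22 0 0 0; 0.6 -12 2 22 0 0 0; 0.6 -8 1 14 0 0 0; 0.6 -4 1 8 0 0 0"
}}

```text
t: 7.3
eef_pos: [0.4132, 0.2487, 0.1842]
tool_rot: [0.258, 0.084, 0.962, -0.022]
contact_force: [-0.7, -0.1, 0.7]
gripper_width: 0.597
```

```bash
python3 -c "
from h import *
o=bot.get_obs();print(o['t'],o['joint_vel'].round(3))
snap('wrist','w5')
crop('w5',220,130,420,290,4,'w5a')"
```

```text
7.3 [ 0.078 -0.156 -0.093 -0.03  -0.249  0.014  0.197]
```

View pics/w5.png

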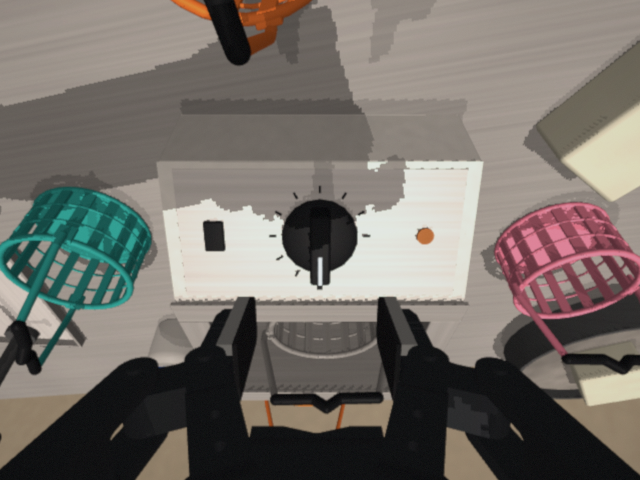

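View pics/w5a.png

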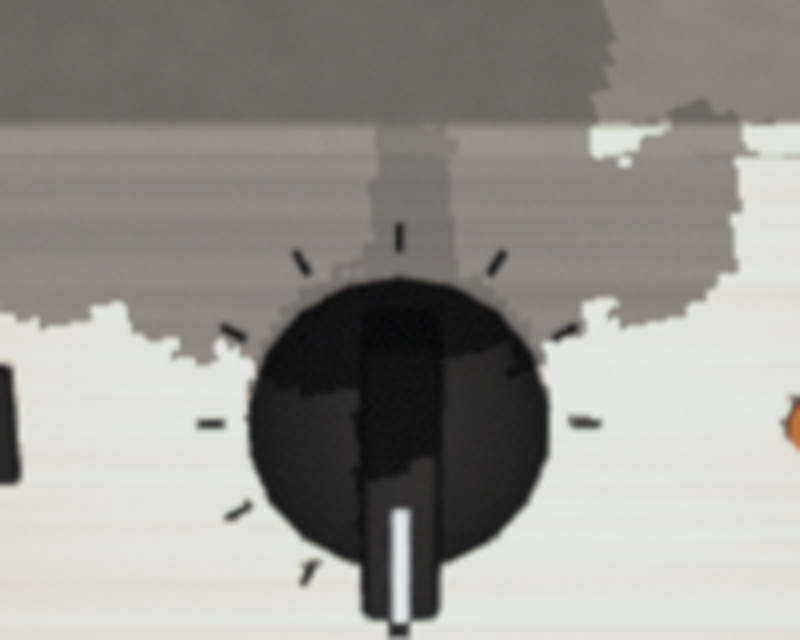

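```bash
cat >> h.py <<'E'
def bailR(yawdeg,lean):  # tool x along bar (+y side), z opposite bail z; lean>0 => toward basket +x
    b=np.radians(yawdeg); ybar=np.array([-np.sin(b),np.cos(b),0]); xb=np.array([np.cos(b),np.sin(b),0])
    zb=np.sin(lean)*xb+np.cos(lean)*Bz; zt=-zb; return np.stack([ybar,np.cross(zt,ybar),zt],1),ybar,zb
E
python3 -c "
from h import *
z=load('w5')
for u,v in [(285,399),(300,399),(318,403),(327,406),(335,403),(355,398),(370,397)]:
    best=[px(z,u,v+k) for k in (-2,0,2)]; print(u,[b.round(3).tolist() for b in best])
M=np.array([.579,.226,.171]); Rt,y,zb=bailR(-6.2,-.28); G=M+.027*y-.008*zb
plan(G+.10*zb,Rt,12); print(G)"
```

```text
285 [[0.573, 0.193, 0.162], [0.573, 0.194, 0.164], [0.573, 0.194, 0.165]]
300 [[0.574, 0.206, 0.162], [0.575, 0.206, 0.164], [0.575, 0.206, 0.165]]
318 [[0.575, 0.22, 0.166], [0.575, 0.22, 0.168], [0.576, 0.22, 0.169]]
327 [[0.575, 0.227, 0.169], [0.575, 0.227, 0.17], [0.575, 0.227, 0.172]]
335 [[0.577, 0.234, 0.166], [0.577, 0.234, 0.168], [0.578, 0.233, 0.169]]
355 [[0.58, 0.25, 0.162], [0.58, 0.25, 0.164], [0.581, 0.249, 0.165]]
370 [[0.581, 0.262, 0.162], [0.582, 0.261, 0.163], [0.581, 0.261, 0.165]]
rows 12 d [11.9  0.5  6.2] rv [ 0.0525  0.0087 -0.1155] deg/row 7.286256114082068 q [-0.04  0.24 -1.04  2.27  1.03  0.85 -0.4 ]
[0.5841139  0.25260331 0.16331156]
```

Request:
{"op": "move_arm", "data": {
  "increments": "0.6 0 0 15 0 0 0; 0.6 10 1 10 0.052 0.009 -0.115; 0.6 12 1 8 0.052 0.009 -0.115; 0.6 12 1 6 0.052 0.009 -0.115; 0.6 12 1 6 0.052 0.009 -0.115; 0.6 12 1 6 0.052 0.009 -0.115; 0.6 12 1 6 0.052 0.009 -0.115; 0.6 12 0 6 0.052 0.009 -0.115"
}}

```text
t: 8.35
eef_pos: [0.496, 0.2543, 0.2459]
tool_rot: [0.179, 0.497, 0.848, 0.047]
contact_force: [0.4, 0.3, -0.3]
gripper_width: 0.6
```

Request:
{"op": "move_arm", "data": {
  "increments": "0.6 14 0 6 0.052 0.009 -0.115; 0.6 14 0 4 0.052 0.009 -0.115; 0.6 14 0 2 0.052 0.009 -0.115; 0.6 14 0 0 0.052 0.009 -0.115; 0.6 12 0 0 0.052 0.009 -0.115; 0.6 5 0 0 0 0 0; 0.6 0 0 0 0 0 0; 0.6 0 0 0 0 0 0"
}}

```text
t: 9.35
eef_pos: [0.5679, 0.255, 0.2584]
tool_rot: [0.102, 0.734, 0.665, 0.091]
contact_force: [-0.2, 0.4, -0.6]
gripper_width: 0.602
```

```bash
python3 -c "
from h import *
o=bot.get_obs();print(o['t'],o['joint_vel'].round(3))
M=np.array([.579,.227,.169]); Rt,y,zb=bailR(-6.4,-.28); G=M+.027*y-.008*zb
plan(G+.10*zb,Rt,1)
snap('wrist','w6')"
```

```text
9.35 [-0.001 -0.006  0.001  0.    -0.003 -0.    -0.004]
rows 1 d [-11.1   1.6  -1. ] rv [ 0.0018 -0.0054 -0.0133] deg/row 0.8289732319497443 q [ 0.04  0.36 -0.82  1.8   0.57  0.97 -1.12]
```

View pics/w6.png

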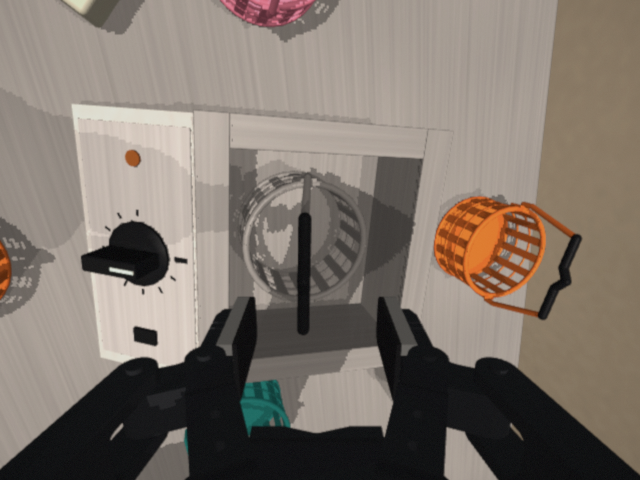

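```bash
python3 -c "
from h import *
z=load('w6')
im=z['im'];P=cloud(z)
m=np.zeros((480,640),bool);m[205:340,290:318]=True
m&=(im.max(2)<50)&(P[...,2]>.14)
Q=P[m]; print(len(Q)); 
q=Q[:,:2]-Q[:,:2].mean(0);_,_,vt=np.linalg.svd(q);print('dir',vt[0],np.degrees(np.arctan2(vt[0][0],vt[0][1])))
d=vt[0]*np.sign(vt[0][1]);s=Q[:,:2]@d
for lo in np.arange(s.min(),s.max(),.006):
    k=(s>=lo)&(s<lo+.006);print((Q[k].mean(0)*1000).round(1),(Q[k][:,2].max()*1000).round(1),((lo+.003-s.min())*1000).round())
"
```

```text
1459
dir [-0.12208827 -0.99251925] -172.98736185451702
[574.9 185.3 166.3] 168.5 3.0
[575.7 190.5 166.2] 168.1 9.0
[576.6 196.6 166.5] 168.2 15.0
[577.2 202.5 166.4] 168.1 21.0
[577.5 208.6 166.4] 168.4 27.0
[578.2 214.3 167.2] 169.4 33.0
[578.1 220.8 171.1] 173.8 39.0
[578.  227.1 173.3] 176.2 45.0
[579.8 232.4 170.4] 174.3 51.0
[581.1 238.1 166.9] 170.2 57.0
[581.9 244.4 166.2] 168.7 63.0
[582.7 250.3 166.2] 168.1 69.0
[583.5 256.2 166.1] 169.1 75.0
[584.4 262.2 166.3] 169.0 81.0
[585.3 268.2 166. ] 168.2 87.0
[586.2 271.5 163.8] 165.7 93.0
```

```bash
python3 -c "
from h import *
Rt,y,zb=bailR(-6.8,-.28); G=np.array([.5835,.2545,.1635])
plan(G-.015*zb,Rt,8); print(zb)"
```

```text
rows 8 d [  2.5  -0.1 -13.7] rv [ 0.0002 -0.0007 -0.0025] deg/row 0.14825804338515272 q [ 0.04  0.36 -0.82  1.8   0.57  0.97 -1.12]
[-0.27441163  0.03272161  0.96105544]
```

Request:
{"op": "move_arm", "data": {
  "increments": "0.7 -5 0.5 -4 0 -0.003 -0.01; 0.7 -3 -0.5 -12 0 -0.003 -0.01; 0.7 5 0 -20 0 0 0; 0.7 6 0 -20 0 0 0; 0.7 6 -1 -20 0 0 0; 0.7 5 0 -17 0 0 0; 0.7 4 0 -12 0 0 0; 0.7 2 0 -5 0 0 0"
}}

```text
t: 10.4
eef_pos: [0.5887, 0.2536, 0.1477]
tool_rot: [0.105, 0.741, 0.657, 0.092]
contact_force: [-0.4, -0.6, -0.5]
gripper_width: 0.704
```

```bash
python3 -c "
from h import *
snap('wrist','w7');o=bot.get_obs();print(o['t'],o['contact_force'])
Rt,y,zb=bailR(-6.8,-.28); G=np.array([.5835,.2545,.1635])
plan(G-.015*zb,Rt,1)"
```

```text
10.45 [ 0.14968106 -0.66040975 -0.31108894]
rows 1 d [-1.1  0.5  1.5] rv [0.0013 0.0002 0.0021] deg/row 0.14111305859709586 q [-0.04  0.51 -0.72  1.87  0.76  0.81 -1.31]
```

View pics/w7.png

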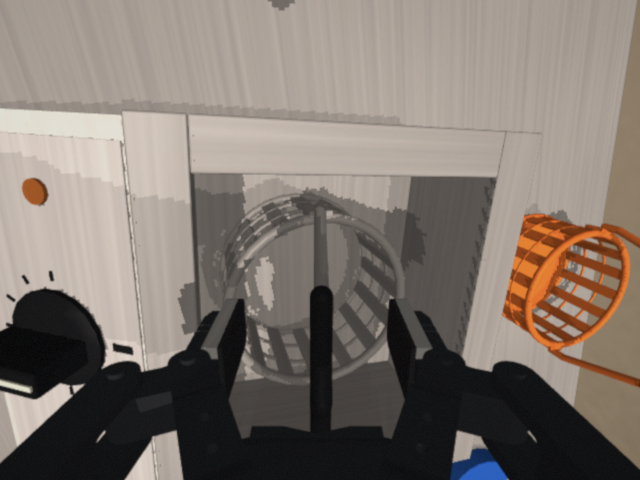

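Request:
{"op": "move_arm", "data": {
  "increments": "0 0 0 0 0 0 0; 0 0 0 0 0 0 0; 0 0 0 0 0 0 0; 0 0 0 0 0 0 0; 0 0 0 0 0 0 0; 0 0 0 3 0 0 0; 0 0 0 4 0 0 0; 0 0 0 0 0 0 0",
  "newtons": 80
}}

```text
t: 11.45
eef_pos: [0.5885, 0.2535, 0.1555]
tool_rot: [0.105, 0.741, 0.657, 0.092]
contact_force: [-0.6, -0.3, -4.0]
gripper_width: 0.068
```

```bash
python3 -c "
from h import *
snap('wrist','w8');o=bot.get_obs();print(o['t'],o['contact_force'],o['eef_pos'],o['torque'])"
```

```text
11.5 [-5.11443122e-03  1.07712989e-03 -4.23729101e+00] [0.58845432 0.25348508 0.15538715] [0.14499977 0.60262712 0.08430697]
```

View pics/w8.png

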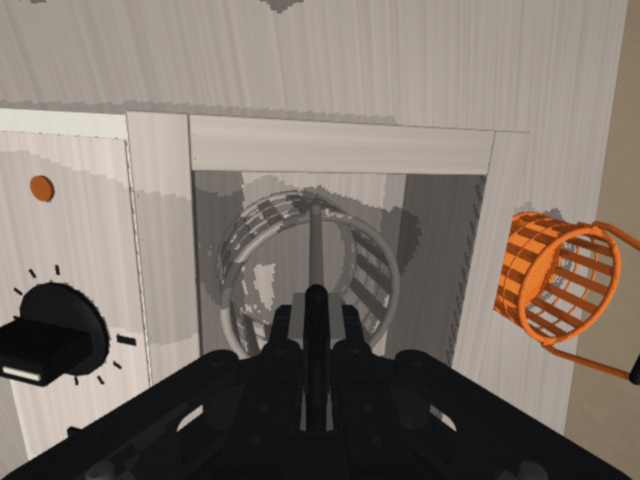

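Request:
{"op": "move_arm", "data": {
  "increments": "0 3 0 8 0 0 0; 0 4 0 14 0 0 0; 0 4 0 20 0 0 0; 0 3 -2 22 0 0 0; 0 0 -2 22 0 0 0; 0 0 0 22 0 0 0; 0 0 0 22 0 0 0; 0 0 0 16 0 0 0"
}}

```text
t: 12.5
eef_pos: [0.6027, 0.25, 0.3035]
tool_rot: [0.105, 0.741, 0.657, 0.093]
contact_force: [-0.2, -0.6, -4.8]
gripper_width: 0.067
```

```bash
python3 -c "
from h import *
snap('side','s8');o=bot.get_obs();print(o['t'],o['contact_force'],o['eef_pos'],o['torque'])
crop('s8',150,100,350,300,3,'s8a')"
```

```text
12.55 [ 0.94582428  0.43609589 -1.29643355] [0.60345327 0.25057418 0.3055848 ] [0.06438678 0.44004333 0.0415988 ]
```

View pics/s8a.png

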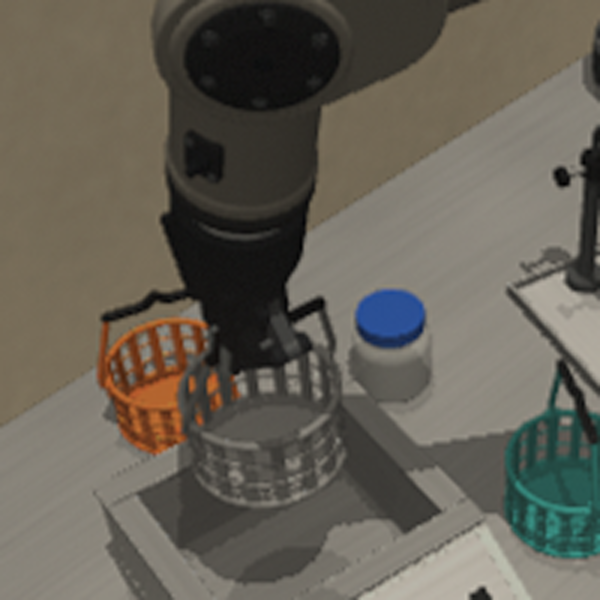

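```bash
python3 -c "
from h import *
Rt,y,zb=bailR(-16.7,0)
S=np.array([.576,-.197,0]);X=np.array([np.cos(np.radians(16.7)),-np.sin(np.radians(16.7)),0])
plan(S-.1*X+.027*y+.306*Bz,Rt,12)
z=load('t0')"
```

```text
rows 12 d [ -9.6 -32.7   0. ] rv [ 0.0048  0.0233 -0.0141] deg/row 1.58344957307504 q [ 0.06  0.37 -0.82  1.68  0.55  1.06 -1.06]
```

Request:
{"op": "move_arm", "data": {
  "increments": "0 -2 -8 2 0 0 0; 0 -5 -16 2 0.005 0.023 -0.014; 0 -7 -24 0 0.005 0.023 -0.014; 0 -9 -32 0 0.005 0.023 -0.014; 0 -9 -32 0 0.005 0.023 -0.014; 0 -9 -32 0 0.005 0.023 -0.014; 0 -9 -32 0 0.005 0.023 -0.014; 0 -9 -32 0 0.005 0.023 -0.014"
}}

```text
t: 13.55
eef_pos: [0.5424, 0.0391, 0.305]
tool_rot: [0.043, 0.78, 0.623, 0.038]
contact_force: [0.1, 0.0, -3.9]
gripper_width: 0.069
```

Request:
{"op": "move_arm", "data": {
  "increments": "0 -9 -32 0 0.005 0.023 -0.014; 0 -9 -32 0 0.005 0.023 -0.014; 0 -9 -32 0 0.005 0.023 -0.014; 0 -8 -28 0 0.005 0.023 -0.014; 0 -8 -24 0 0.005 0.023 -0.014; 0 -6 -18 0 0 0 0; 0 -5 -12 0 0 0 0; 0 -2 -6 0 0 0 0"
}}

```text
t: 14.55
eef_pos: [0.4868, -0.1434, 0.3053]
tool_rot: [-0.001, 0.802, 0.597, 0.0]
contact_force: [-0.2, 0.4, -4.7]
gripper_width: 0.067
```

```bash
python3 -c "
from h import *
snap('side','s9');snap('wrist','w9');snap('top','t9');o=bot.get_obs();print(o['t'],o['contact_force'],o['eef_pos'],o['torque'])
Rt,y,zb=bailR(-16.7,0);S=np.array([.576,-.197,0]);X=np.array([np.cos(np.radians(16.7)),-np.sin(np.radians(16.7)),0])
plan(S-.1*X+.027*y+.306*Bz,Rt,1)
crop('s9',240,80,440,280,3,'s9a')"
```

```text
14.7 [ 0.05207467  0.48291238 -3.74750684] [ 0.48752934 -0.1421267   0.30562575] [ 0.14670669 -0.05326896 -0.03053639]
rows 1 d [ 0.4 -0.3  0.4] rv [-0.002  -0.0005 -0.0016] deg/row 0.149618188713334 q [ 0.79  0.2  -0.72  1.82  0.14  1.18 -0.26]
```

View pics/s9a.png

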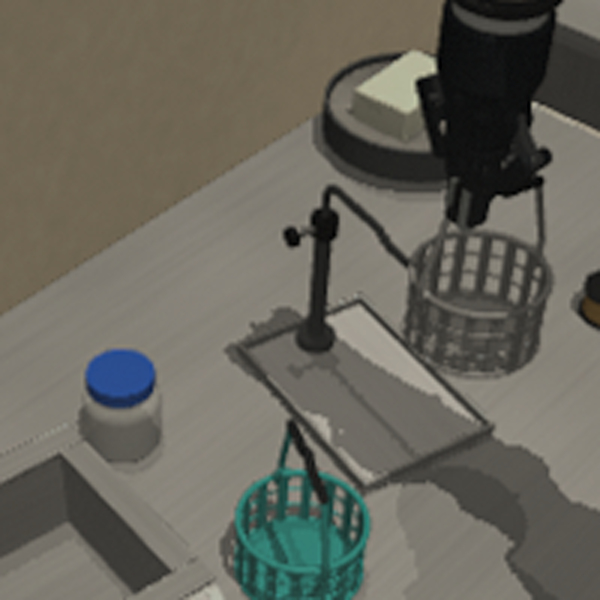

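View pics/w9.png

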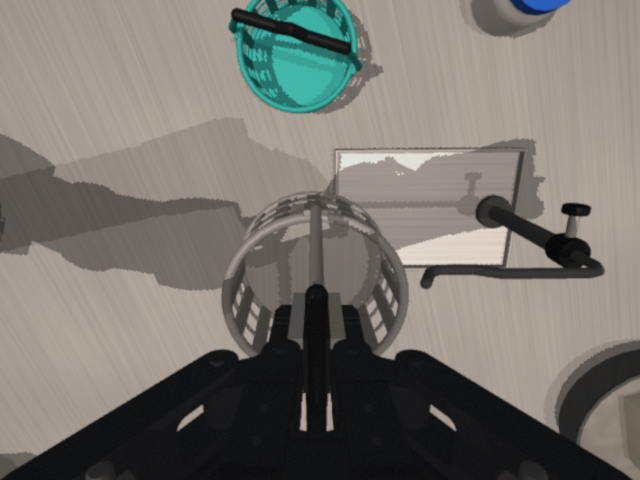

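View pics/t9.png

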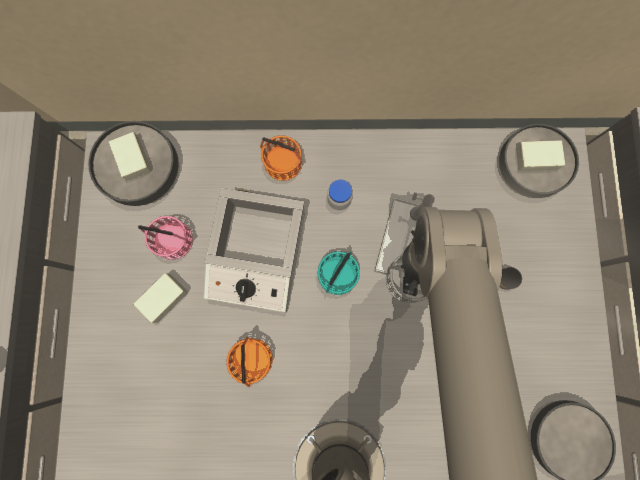

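```bash
python3 -c "
from h import *
z=load('w9');P=cloud(z);im=z['im']
m=np.zeros((480,640),bool);m[255:292,418:600]=True
m&=(P[...,2]>.15)&(P[...,2]<.26)
Q=P[m]*1000;Q=Q[np.argsort(Q[:,0])];print(len(Q))
for lo in np.arange(Q[0,0],Q[-1,0],6):
    k=(Q[:,0]>=lo)&(Q[:,0]<lo+6)
    if k.sum(): print(Q[k].mean(0).round(1),Q[k][:,2].max().round(1),k.sum())
k=(Q[:,0]>565)&(Q[:,0]<665)&(Q[:,2]>180);p=np.polyfit(Q[k,0],Q[k,1],1);print(p,np.degrees(np.arctan(p[0])))
# basket rim points
m=np.zeros((480,640),bool);m[180:360,215:415]=True;m&=(P[...,2]>.15)&(P[...,2]<.3)&(im.max(2)>60)
B=P[m]*1000
c=np.percentile(B[:,2],[50,90,99]);print(c)
# bar end
print(px(z,316,292),px(z,316,297),px(z,316,303))
"
```

```text
2543
[ 548.4 -192.4  215.5] 219.3 112
[ 553.8 -192.2  207.7] 217.9 95
[ 560.1 -195.   197.5] 205.0 70
[ 566.1 -197.8  193.5] 196.2 88
[ 572.1 -199.7  193.1] 195.4 93
[ 578.1 -201.1  193.2] 195.7 83
[ 584.  -202.9  193.3] 195.1 83
[ 590.1 -204.9  193.9] 196.6 99
[ 595.9 -206.5  196.4] 199.7 112
[ 602.  -208.2  199.1] 202.8 111
[ 607.9 -210.1  200.9] 203.6 102
[ 613.9 -211.7  201.2] 203.7 88
[ 620.  -213.2  200.9] 203.3 96
[ 625.9 -214.8  200.9] 203.2 91
[ 632.  -216.7  200.9] 203.1 99
[ 638.1 -218.6  201. ] 204.2 96
[ 644.2 -220.3  201.1] 203.1 97
[ 650.2 -222.2  201.1] 203.5 94
[ 656.2 -224.   200.9] 203.4 96
[ 662.1 -225.7  201.1] 203.4 93
[ 668.6 -231.   177.5] 203.1 184
[ 674.  -233.2  174.1] 201.2 158
[ 679.1 -232.6  173.2] 194.6 277
[ 684.3 -237.9  168.2] 185.0 20
[ 692.  -236.1  161.5] 162.4 6
[ -0.28894219 -34.25753986] -16.11623686549865
[189.09034296 249.44638692 290.53898295]
[ 0.49016126 -0.12748441  0.32203911] [ 0.48965276 -0.12917451  0.32265206] [ 0.48903113 -0.13123984  0.32331171]
```

Request:
{"op": "move_arm", "data": {
  "increments": "0 0 0 -4 0 0 0; 0 -1 -1 -10 0 0 0; 0 0 -1 -15 0 0 0; 0 0 -1 -18 0 0 0; 0 0 -1 -18 0 0 0; 0 0 0 -14 0 0 0; 0 0 0 -8 0 0 0; 0 0 0 -4 0 0 0"
}}

```text
t: 15.7
eef_pos: [0.4867, -0.1463, 0.2142]
tool_rot: [-0.001, 0.802, 0.598, 0.0]
contact_force: [0.3, 0.9, -3.7]
gripper_width: 0.071
```

```bash
cat >> h.py <<'E'
def sf(p):
    b=np.radians(-16.3); d=np.array(p)-np.array([.576,-.201,.1915]); return np.array([d[0]*np.cos(b)+d[1]*np.sin(b),-d[0]*np.sin(b)+d[1]*np.cos(b),d[2]])*1000
E
python3 -c "
from h import *
snap('side','s10');snap('wrist','w10');o=bot.get_obs();print(o['t'],o['contact_force'],o['eef_pos'],sf(o['eef_pos']))
crop('s10',300,80,460,240,4,'s10a')"
```

```text
15.8 [-0.33476804 -0.00999475 -4.93842938] [ 0.48668431 -0.14629222  0.21455354] [-101.08032027   27.44087699   23.05354258]
```

View pics/s10a.png

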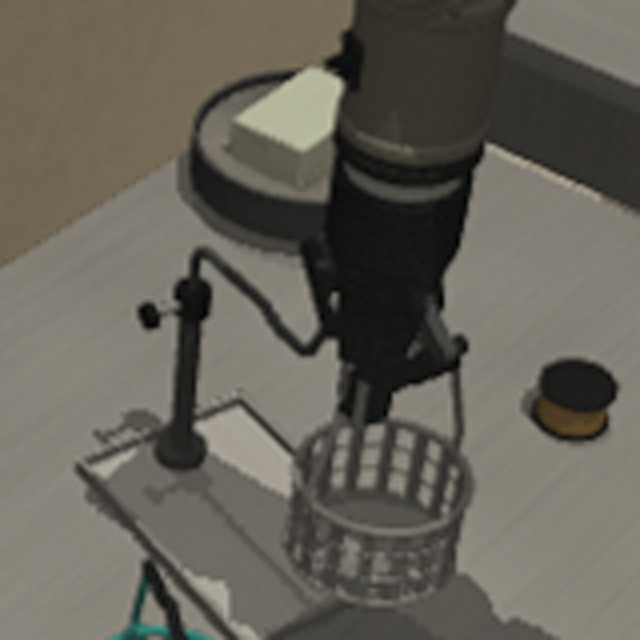

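View pics/w10.png

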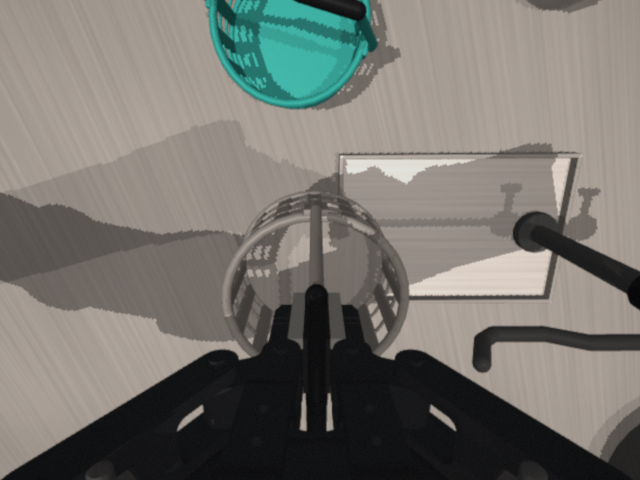

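Request:
{"op": "move_arm", "data": {
  "increments": "0 5 -1.5 0 0 0 0; 0 8 -2.3 0 0 0 0; 0 9 -2.6 0 0 0 0; 0 9 -2.6 0 0 0 0; 0 9 -2.6 0 0 0 0; 0 7 -2 0 0 0 0; 0 4 -1.2 0 0 0 0; 0 2 -0.6 0 0 0 0"
}}

```text
t: 16.8
eef_pos: [0.5397, -0.1618, 0.2145]
tool_rot: [-0.001, 0.802, 0.598, 0.0]
contact_force: [0.3, 0.3, -4.4]
gripper_width: 0.07
```

```bash
python3 -c "
from h import *
snap('wrist','w11');o=bot.get_obs();print(o['t'],o['contact_force'],o['eef_pos'],sf(o['eef_pos']))"
```

```text
16.85 [ 0.24752049 -0.47525233 -3.61991324] [ 0.53981037 -0.16182898  0.21457555] [-45.72899957  27.43932546  23.07554797]
```

View pics/w11.png

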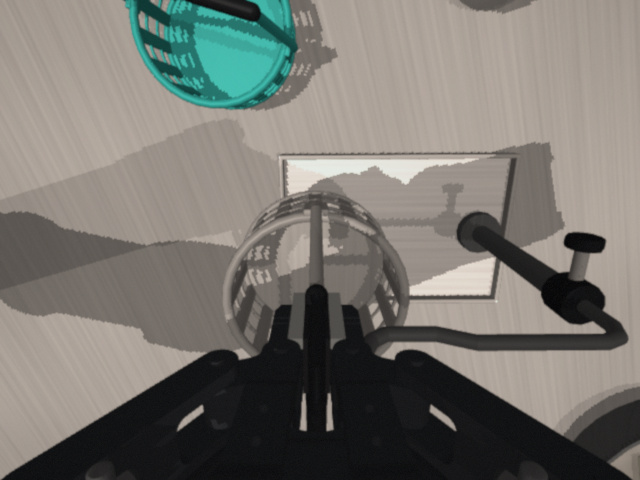

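Rod tip at about (378,340) is below the bar and past the fingers. Continuing +49 mm along the rod.

Request:
{"op": "move_arm", "data": {
  "increments": "0 4 -1.2 0 0 0 0; 0 7 -2 0 0 0 0; 0 8 -2.3 0 0 0 0; 0 9 -2.6 0 0 0 0; 0 8 -2.3 0 0 0 0; 0 6 -1.8 0 0 0 0; 0 4 -1.2 0 0 0 0; 0 1 -0.3 0 0 0 0"
}}

```text
t: 17.85
eef_pos: [0.5868, -0.1755, 0.2146]
tool_rot: [-0.001, 0.802, 0.598, 0.0]
contact_force: [-0.1, -0.6, -5.2]
gripper_width: 0.071
```

```bash
python3 -c "
from h import *
snap('wrist','w12');snap('side','s12');o=bot.get_obs();print(o['t'],o['contact_force'],o['eef_pos'],sf(o['eef_pos']))
crop('s12',290,80,450,240,4,'s12a')"
```

```text
17.95 [ 1.32103195 -0.18845477 -2.58754245] [ 0.58654378 -0.17539445  0.21458435] [ 2.93334566 27.53562958 23.08435022]
```

View pics/s12a.png

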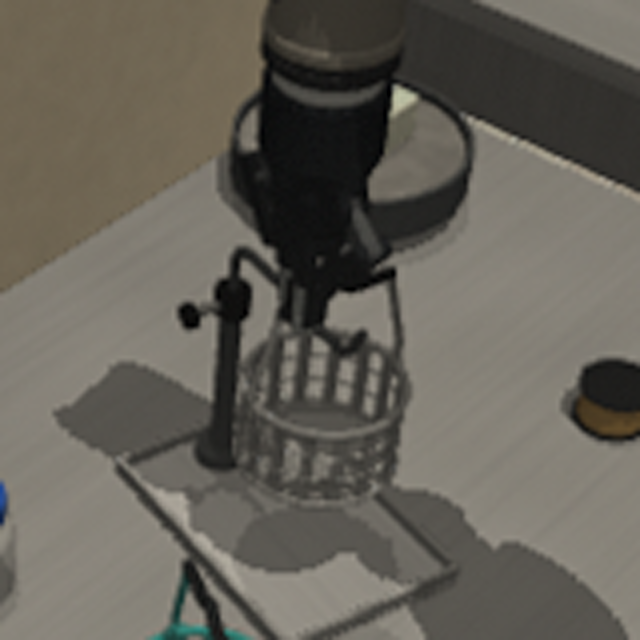

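View pics/w12.png

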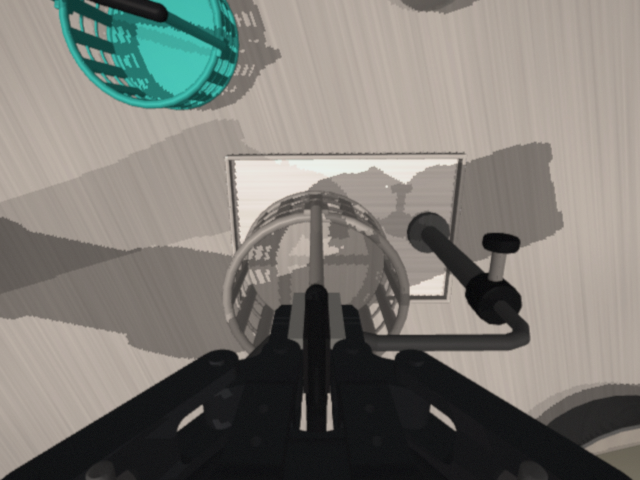

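Request:
{"op": "move_arm", "data": {
  "increments": "0 0 0 -2 0 0 0; 0 0 0 -5 0 0 0; 0 0 0 -6 0 0 0; 0 0 0 -6 0 0 0; 0 0 0 -5 0 0 0; 0 0 0 -4 0 0 0; 0 0 0 -2 0 0 0; 0 0 0 -1 0 0 0"
}}

```text
t: 18.95
eef_pos: [0.5867, -0.1754, 0.1836]
tool_rot: [-0.001, 0.802, 0.598, 0.0]
contact_force: [0.5, -0.7, -3.8]
gripper_width: 0.073
```

Request:
{"op": "move_arm", "data": {
  "increments": "0 0 0 -1 0 0 0; 0 0 0 -1 0 0 0; 0 0 0 -1 0 0 0; 0 0 0 0 0 0 0; 0 0 0 -1 0 0 0; 0 0 0 0 0 0 0; 0 0 0 0 0 0 0; 0 0 0 0 0 0 0"
}}

```text
t: 19.95
eef_pos: [0.5867, -0.1754, 0.1798]
tool_rot: [-0.001, 0.802, 0.598, 0.0]
contact_force: [0.7, 0.5, -3.1]
gripper_width: 0.064
```

Request:
{"op": "move_arm", "data": {
  "increments": "0 0 0 -1 0 0 0; 0 0 0 0 0 0 0; 0 0 0 -1 0 0 0; 0 0 0 0 0 0 0; 0 0 0 0 0 0 0; 0 0 0 0 0 0 0; 0 0 0 0 0 0 0; 0 0 0 0 0 0 0"
}}

```text
t: 20.95
eef_pos: [0.5872, -0.1751, 0.1784]
tool_rot: [-0.0, 0.802, 0.598, 0.001]
contact_force: [-0.9, 1.8, 5.8]
gripper_width: 0.07
```

```bash
python3 -c "
from h import *
f=[]
for i in range(3):
    snap('side','s13');o=bot.get_obs();f.append(o['contact_force'])
print(np.array(f),o['t'],o['torque'],o['eef_pos'])
crop('s13',310,110,430,230,5,'s13a')"
```

```text
[[-1.30288286  2.22900543  5.67539109]
 [-1.30386195  2.58076384  5.06687069]
 [-0.85710418  1.58365248  4.79237545]] 21.1 [ 0.31257557  0.21928365 -0.06703476] [ 0.58720082 -0.17521209  0.17843508]
```

View pics/s13a.png

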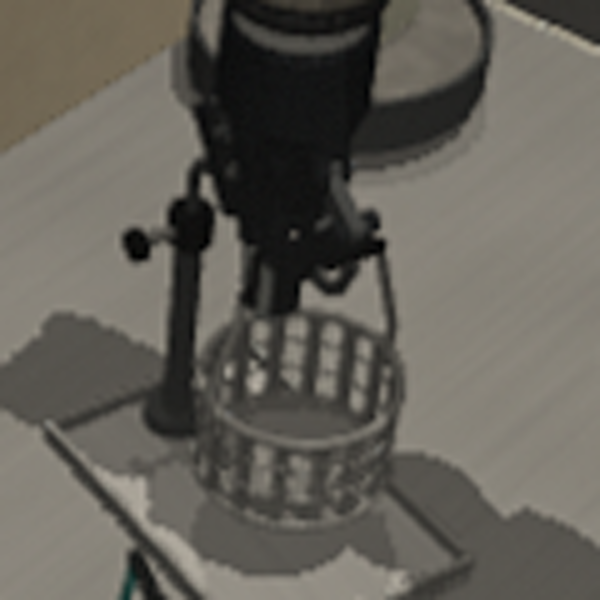

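Request:
{"op": "move_arm", "data": {
  "increments": "0.08 0 0 0 0 0 0; 0.1 0 0 0 0 0 0; 0.12 0 0 0 0 0 0; 0.15 0 0 0 0 0 0; 0.18 0 0 0 0 0 0; 0.22 0 0 0 0 0 0; 0.28 0 0 0 0 0 0; 0.35 0 0 0 0 0 0",
  "newtons": 20
}}

```text
t: 22.1
eef_pos: [0.5866, -0.1755, 0.1776]
tool_rot: [-0.001, 0.802, 0.598, 0.0]
contact_force: [-0.3, -0.4, -0.7]
gripper_width: 0.353
```

```bash
python3 -c "
from h import *
snap('wrist','w14');snap('side','s14');o=bot.get_obs();print(o['t'],o['contact_force'],o['gripper_width'])
crop('s14',310,110,430,230,5,'s14a')"
```

```text
22.2 [ 0.31049263  0.18034089 -0.09342939] 0.34954264883112846
```

View pics/s14a.png

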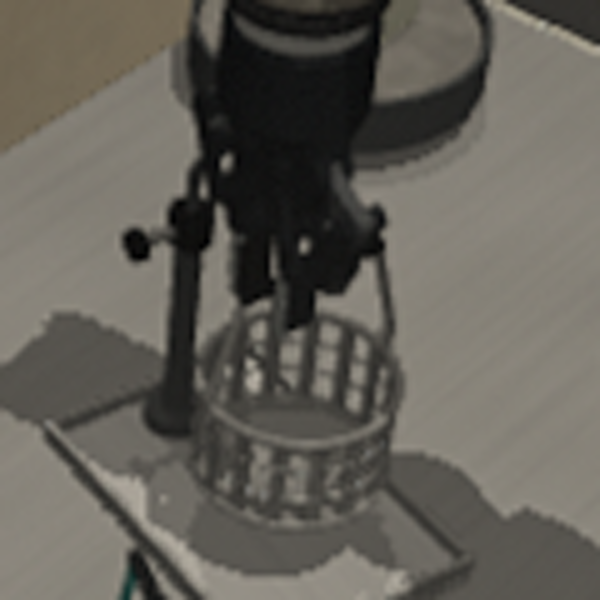

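View pics/w14.png

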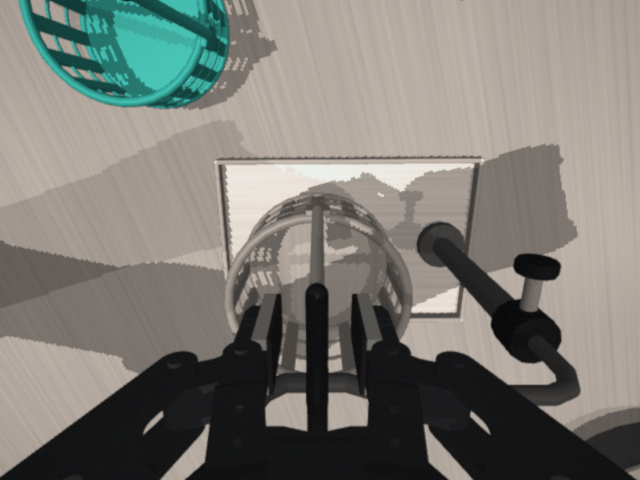

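Request:
{"op": "move_arm", "data": {
  "increments": "0.5 0 0 0 0 0 0; 0.5 0 0 4 0 0 0; 0.5 0 0 8 0 0 0; 0.5 0 0 12 0 0 0; 0.5 0 0 16 0 0 0; 0.5 0 0 20 0 0 0; 0.5 0 0 20 0 0 0; 0.5 0 0 20 0 0 0"
}}

```text
t: 23.2
eef_pos: [0.5867, -0.1755, 0.2795]
tool_rot: [-0.001, 0.802, 0.598, 0.001]
contact_force: [-0.2, -0.1, 1.3]
gripper_width: 0.501
```

Request:
{"op": "move_arm", "data": {
  "increments": "0.5 -15 10 20 0 0 0; 0.5 -25 20 20 0 0 0; 0.5 -30 30 15 0 0 0; 0.5 -30 30 0 0 0 0; 0.5 -25 30 0 0 0 0; 0.5 -15 20 0 0 0 0; 0.5 -5 10 0 0 0 0; 0.5 0 0 0 0 0 0"
}}

```text
t: 24.2
eef_pos: [0.4421, -0.0254, 0.333]
tool_rot: [-0.001, 0.802, 0.598, 0.001]
contact_force: [-0.2, -0.3, 0.3]
gripper_width: 0.498
```

```bash
python3 -c "
from h import *
snap('wrist','w15');snap('side','s15');snap('top','t15');o=bot.get_obs();print(o['t'],o['contact_force'],o['eef_pos'])
crop('s15',300,100,440,240,4,'s15a')"
```

```text
24.35 [-1.13741299 -0.6669112  -0.16675817] [ 0.4422386 -0.0264409  0.332541 ]
```

View pics/s15a.png

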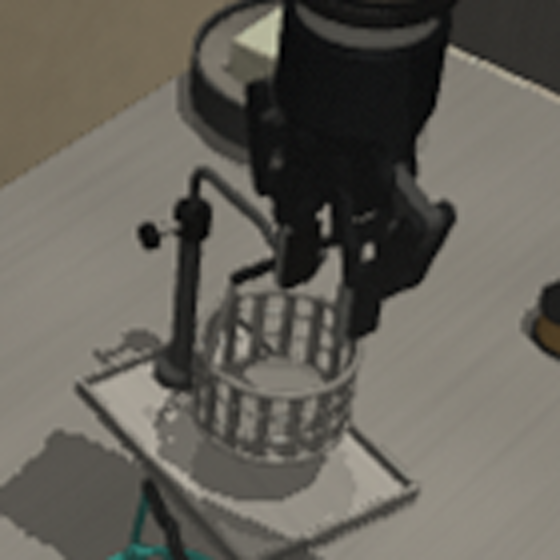

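View pics/t15.png

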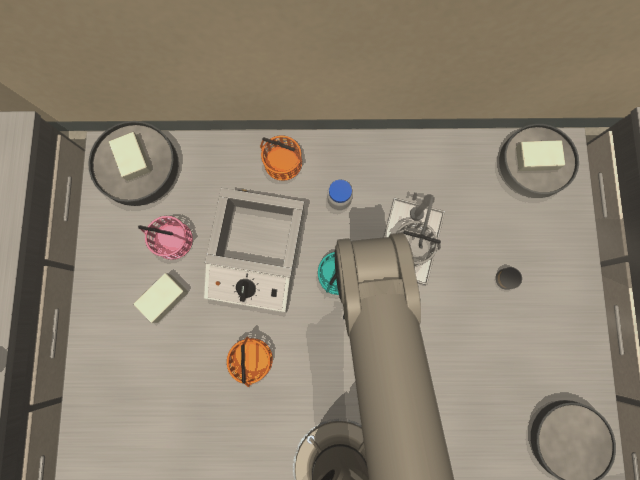

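View pics/w15.png

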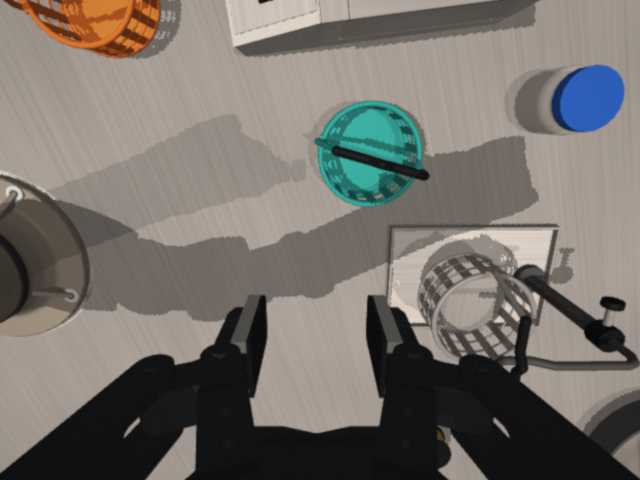

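Request:
{"op": "move_arm", "data": {
  "increments": "0.5 0 15 5 0 0 0; 0.5 0 30 5 0 0 0; 0.5 0 35 0 0 0 0; 0.5 0 35 0 0 0 0; 0.5 0 35 0 0 0 0; 0.5 0 30 0 0 0 0; 0.5 0 15 0 0 0 0; 0.5 0 0 0 0 0 0"
}}

```text
t: 25.35
eef_pos: [0.4413, 0.1714, 0.3429]
tool_rot: [-0.001, 0.801, 0.599, 0.001]
contact_force: [0.1, -0.5, -0.3]
gripper_width: 0.499
```

```bash
python3 -c "
from h import *
snap('wrist','w16');snap('side','s16');snap('top','t16');o=bot.get_obs();print(o['t'],o['eef_pos'])
a=cv2.imread('pics/t16.png')[185:290,370:460];a=cv2.resize(a,None,fx=4,fy=4,interpolation=2)
b=cv2.imread('pics/s16.png')[120:240,310:410];b=cv2.resize(b,(400,420),interpolation=2);cv2.imwrite('pics/c16.png',np.hstack([a[:420],b]))
T=load('t16');P=cloud(T).reshape(-1,3);im=T['im'].reshape(-1,3)
m=(im.max(1)<70)&(P[:,2]>.185)&(P[:,2]<.24)&(P[:,0]>.55)&(P[:,0]<.63)&(P[:,1]>-.26)&(P[:,1]<-.13)
print(np.array([sf(q) for q in P[m]]).round(0)[::6].tolist())
Q=[sf(q) for q in P[(P[:,2]>.105)&(P[:,2]<.135)&(P[:,0]>.5)&(P[:,0]<.66)&(P[:,1]>-.3)&(P[:,1]<-.12)]];Q=np.array(Q);A=np.c_[Q[:,:2],np.ones(len(Q))];print(len(Q),np.linalg.lstsq(A,Q[:,2],rcond=None)[0],Q.mean(0))
print([np.abs(load('t0')['im'][s].astype(int)-T['im'][s]).mean() for s in (np.s_[175:210,325:358],np.s_[270:325,130:190],np.s_[262:295,492:526])])
"
```

```text
25.5 [0.44177999 0.16890842 0.34263389]
[[5.0, 48.0, 6.0], [1.0, 46.0, 4.0], [6.0, 30.0, 3.0], [5.0, 23.0, 5.0], [3.0, 24.0, 3.0], [5.0, 9.0, 11.0], [2.0, 15.0, 6.0], [4.0, 2.0, 14.0], [2.0, -1.0, 15.0], [1.0, -2.0, 9.0], [5.0, -16.0, 8.0], [4.0, -22.0, 7.0], [3.0, -23.0, 4.0], [1.0, -26.0, 5.0], [1.0, -32.0, 1.0], [-17.0, 4.0, 14.0]]
309 [-1.84265203e-02 -1.33266000e-03 -6.95930563e+01] [  4.52023037   3.7641126  -69.68136471]
[np.float64(3.507936507936508), np.float64(5.768989898989899), np.float64(8.550207961972667)]
```

View pics/c16.png

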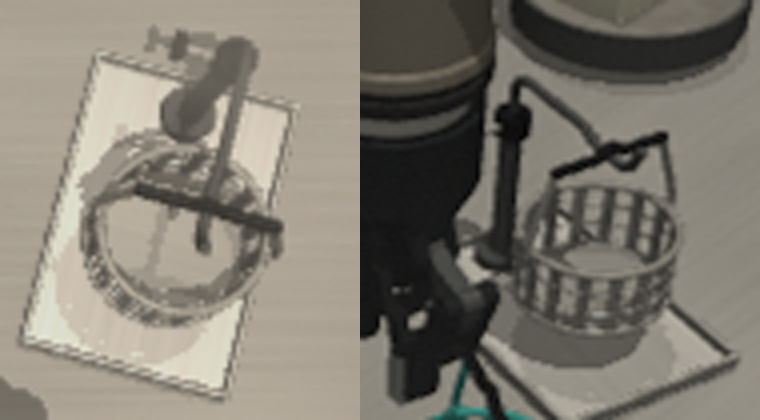

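View pics/w16.png

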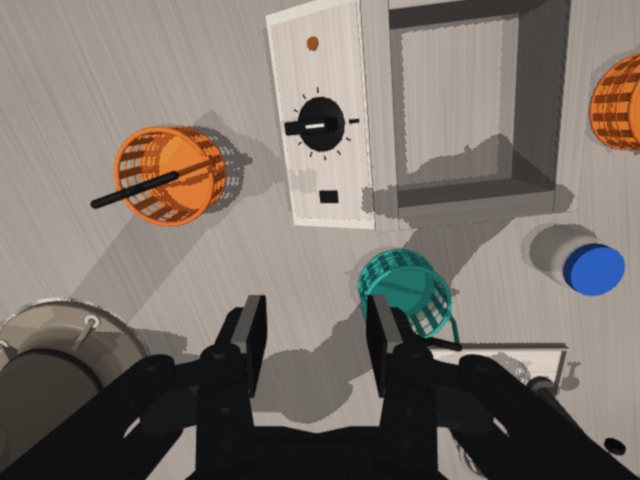

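Request:
{"op": "move_arm", "data": {
  "increments": "0.5 0 0 0 0 0 0; 0.5 0 0 0 0 0 0; 0.5 0 0 0 0 0 0; 0.5 0 0 0 0 0 0; 0.5 0 0 0 0 0 0; 0.5 0 0 0 0 0 0; 0.5 0 0 0 0 0 0; 0.5 0 0 0 0 0 0"
}}

```text
t: 26.5
eef_pos: [0.4416, 0.1695, 0.3426]
tool_rot: [-0.001, 0.802, 0.598, 0.0]
contact_force: [0.6, 0.9, 0.1]
gripper_width: 0.502
```

```bash
python3 -c "
from h import *
snap('side','s17');snap('side','s18')
g=lambda f:cv2.imread(f'pics/{f}.png').astype(int)[150:220,345:410]
print(np.abs(g('s17')-g('s18')).mean(),np.abs(g('s17')-g('s16')).mean(),bot.get_obs()['joint_vel'].round(3))
bot.hand_in()"
```

```text
0.49326007326007326 0.4967765567765568 [-0.002 -0.002 -0.001 -0.     0.002 -0.001 -0.002]
the job is handed in; nothing more can be done
```

The steel basket hangs on the drain stand's hook, the thermostat is back at the off mark, and I handed the job in at about 26.6 s of 72 s.

- **Thermostat:** I turned the knob from about 0.82 rad back to off. In the close-up afterwards the white line lay over the long bar, and it still did in the last wrist picture.
- **Basket:** I gripped the handle bar about 27 mm off its middle, lifted the basket out of the tank, and passed the handle over the hook tip. I lowered it in 1 mm steps until the force reading showed the hook taking the load (about 9 N change), then opened the fingers gradually.
- **Last checks on the basket:**
  - The handle middle is about 3 mm from the middle of the seat along the rod and about 2 mm sideways.
  - The basket is level within about 0.02 rad.
  - Its underside is about 55 mm above the bench.
  - Pictures taken more than a second apart showed no movement.
- **The rest:** The arm is well clear. The jar, firebrick and spool look unmoved in the top view; I compared them only by picture, without measuring their positions.

The wrist camera and the fixed cameras disagreed by about 4 mm on positions. I used the wrist values, and the grasp and the hanging came out right with them.

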